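Lock the instrument's last access fastener

ROBOT

A 7-joint arm with a two-finger parallel gripper is mounted at the origin on the work surface. World frame = base frame: x ahead of the robot, y to its left, z up, the work surface at z = 0. Lengths are in m, angles in rad, forces in N, time in s.
With the tool pointing down it reaches from about 0.425 to 0.95 m from the base axis. Payload 4.7 kg.
Tool frame: the origin (TCP) lies on the mounting face of the last link; the fingertips stand env.tcp_to_tips ahead of it and the grasp point (between the pads) lies 164 mm ahead of it (env.tcp_to_tips is the distance from the TCP to the fingertips, in m); y points along the fingers, x is the direction in which the jaws open and shut, and the axes are right-handed (so a half turn about y gives the same grasp; the last joint's range is limited). The gripper opens to 87 mm and grips with 3 to 60 N. Pads are 19 mm wide; open, the fingers measure 117 mm over their backs; the gripper's body (75 mm by 190 mm) begins 51 mm behind the grasp point.
Start: joints at [-1.315, 0.469, -0.049, 1.532, 0.024, 1.141, -0.082], TCP at [0.19, 0.648, 0.405] pointing down, gripper open.
Joint ranges: [-2.59, 2.59], [-0.33, 1.99], [-1.39, 1.29], [0.1, 2.45], [-1.04, 4.18], [0.21, 1.99], [-2.66, 2.66]. Speed limits (rad/s): [2.57, 2.57, 3.14, 3.14, 3.14, 3.14, 3.14].

INTERFACE

Orientations are given as a unit quaternion [w, x, y, z].
In Python, from workcell import readout, eyes, job_done, env gives the robot as it stands.
- The arm moves only by the shell command python3 -m creep 'ROWS' [FORCE]. ROWS is text: rows parted by semicolons, each of 5 numbers parted by spaces: the finger opening in cm, from 0 to 8.7, then the shift along the tool's x, y, z in cm, then the turn about the tool's y in rad. A call has 1 to 10 rows; each row is the pose to reach, as a shift and turn from the pose commanded when the call began, along the tool's axes at that moment; what a row does not reach only later rows make up. A row lasts 1/12 s, in which the tool goes at most 41.7 mm and 7.16 degrees, less where a joint would pass 70% of its speed; a pose out of reach is approached as far as the arm can. A call with a gripper value outside its range is refused whole. The fingers move at their own pace and stop on an object; FORCE is the grip in N (left out, the last holds). Time passes only in rows, so rows that repeat a pose let the fingers close. It gives the time, the measured TCP pose, the force and the opening at its end, in the units of the state.
- readout.read_state(): the state, without advancing time (a new reading comes with each control period).
- eyes.read_camera(name): name is "scene" or "side" or "wrist"; returns a dict with "image" (384x512x3 uint8, red, green, blue), "fx", "fy", "cx", "cy" (pixels), "rvec" (rotation vector, rad) and "tvec" (3), from world to camera coordinates, as OpenCV has them. Camera axes: x right, y down, z forward; pixel columns grow to the right and rows downward; lengths in m; the calibration is good to about 2 mm. The wrist camera is an equidistant fisheye: a pixel r from the principal point sees the ray r / f radians off the axis. A picture is of the moment at which its call begins. There is no depth.
- job_done(): hands the job in, once; it reports no verdict.
The state is a dict: "time": time; "q": joint angles; "qvel": joint speeds; "tau": joint torques, N m; "tool_pos": TCP position; "tcp_rot": TCP orientation; "wrist_force": force on the tool from outside, world axes, zero at the start; "moment": the same for the moment, N m; "finger_gap": finger opening in m.
Only numpy, scipy, OpenCV 4.12 (cv2) and the standard library are available. Lean on these libraries where they do the work, as an engineer would, in place of code of your own. Each camera call takes 0.05 s, during which the arm holds its last target. There are 200 camera calls.

TASK

The cover of the grey instrument on the bench is held by three black wing-headed quarter-turn fasteners. Two are already locked and one is still open, standing proud with its wing lying along the row of fasteners. Push the open one down, and then, holding it down, turn it a quarter turn clockwise (seen from above) until its cam catches, then let go so that it stays down and turned; leave the two locked fasteners as they are.

Things in the scene. Friction and masses are not known exactly. Their poses are not given: they have to be found in the camera images.
- open_wing (a point): Open fastener: upright black wing 14 mm thick, 46 long, 32 tall, on a steel disc 46 mm across and 6 thick. The point lies on the turning axis in the wing, 24 mm above the disc's top face, 8 mm below the wing's top: fingertips 19 mm below it clear the disc by 5 mm. z is 0.118 m when up, 0.112 m when caught. Axes turn with the wing: x across its thickness, y along its length, z up.
- open_press (a joint): How far the open fastener is pushed down: 0 up, 0.012 m at the bottom stop. A spring pushes back (6 N at the top, 9 N at 6 mm, 12 N at the stop). Less than 6 mm down, the cam blocks turning; at 7 to 12 mm it turns freely. Turned and let go it rises until the cam catches at 6 mm; not turned, it springs back to 0.
- open_turn (a joint): Turn of the open fastener, rad: about 0 when open (wing along the row of three), grows clockwise seen from above, stops at 1.571 when locked (wing square to the row). Takes 0.03 N m.
- shut1_wing (a point): One of the two locked fasteners, of the same make but 6 mm lower, its wing square to the row. The point lies in the wing at the same height within it, 20 mm along it from the turning axis. The three stand in a row, 100 mm apart, in any order.
- shut2_wing (a point): The other locked fastener, likewise. All three stand on the aluminium cover of a grey instrument 240 x 350 mm, the cover's top 83 mm above the bench; a fixed steel ring 58 mm across and 4 mm high surrounds each disc.

How it is judged:
By the outcome, as a careful person would: the job done as asked, in the order asked, and still so for the second after the job is handed in, with the robot touching nothing.
It also fails if it takes over 35 s, if anything falls off the work surface, if the arm or the gripper's body presses on something with over 40 N, if the wrist force passes 120 N, or if a joint passes its speed limit or range.

## Working session

There is one attempt and no reset: what is moved stays moved. The work goes in short steps, Python scripts to look and compute and a shell command to move; the robot and the scene stay as the last step left them, time stands still between calls to the robot, and variables do not carry over. Pictures are saved under pics/ and viewed, about 8 in all and at most 12, crops included, and the job is handed in when it is done.

```bash
mkdir -p pics; ls; python3 - <<'E'
from workcell import readout, eyes, env
import cv2,numpy as np
s=readout.read_state()
print({k:np.round(v,3) for k,v in s.items()}, env.tcp_to_tips)
for n in ("scene","side","wrist"):
    c=eyes.read_camera(n)
    np.savez(f"{n}0.npz",**c)
    cv2.imwrite(f"pics/{n}0.png",c["image"][:,:,::-1]); print(n,c["fx"],c["cx"],c["cy"],c["rvec"],c["tvec"])
a=[cv2.imread(f"pics/{n}0.png") for n in("scene","wrist")]
cv2.imwrite("pics/m0.png",cv2.resize(np.vstack(a),(512,768))[:,:]) 
E
```

```text
pics
{'time': np.float64(0.0), 'q': array([-1.315,  0.469, -0.049,  1.534,  0.024,  1.141, -0.082]), 'qvel': array([ 0.002, -0.   , -0.001,  0.   , -0.   ,  0.001, -0.002]), 'tau': array([ 1.0000e-03, -5.0798e+01, -8.0000e-02, -2.3616e+01, -6.1000e-02,
        3.8000e-02,  0.0000e+00]), 'tool_pos': array([0.19 , 0.648, 0.404]), 'tcp_rot': array([-0.565,  0.566,  0.423, -0.425]), 'wrist_force': array([ 1.147, -0.855,  0.715]), 'moment': array([-0.031, -0.01 ,  0.015]), 'finger_gap': np.float64(0.087)} 0.1822
scene 461.71116502402214 262.08023035055567 194.38527785868803 [ 1.79306233  1.85663619 -0.64422218] [-0.03200101 -0.34753662  1.10633926]
side 443.61305971878244 254.06407416422618 186.99500220906228 [ 2.0777723  -0.2375325   0.16678118] [-0.51763457  0.21800924  0.69887789]
wrist 297.3186396354542 257.63563710374103 192.62569482715514 [-2.3144708  -1.73314684 -0.25917632] [-0.67489055 -0.03402058  0.39053431]
```

View pics/scene0.png

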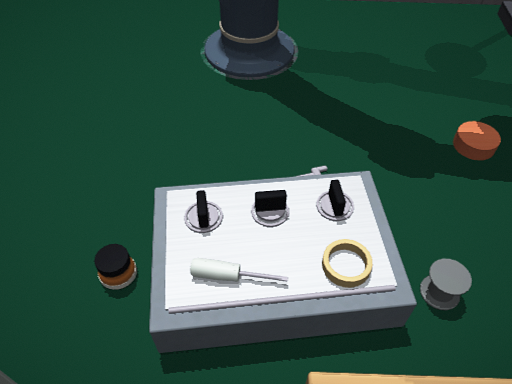

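View pics/wrist0.png

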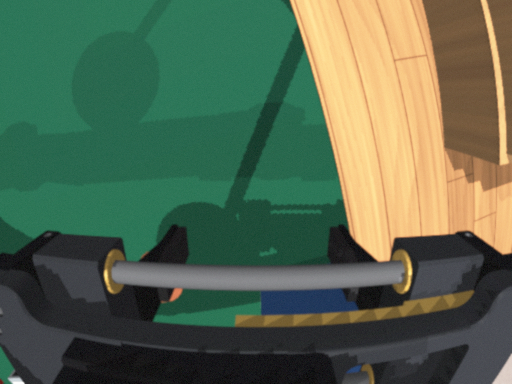

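The scene view shows three fasteners in a row. The middle one, with its wing at about (270,201), lies along the row, so it is the open one. The other two, at (203,208) and (337,197), stand square to it. The wrist camera doesn't see the instrument yet.

```bash
cat > h.py <<'E'
import numpy as np,cv2
def ray(c,px):
    R=cv2.Rodrigues(np.array(c["rvec"]))[0];t=np.array(c["tvec"]).ravel()
    d=np.array([(px[0]-c["cx"])/c["fx"],(px[1]-c["cy"])/c["fy"],1.])
    return -R.T@t,R.T@d
def onplane(c,px,z):
    o,d=ray(c,px);return o+d*(z-o[2])/d[2]
def tri(c1,p1,c2,p2):
    o,d=ray(c1,p1);e,f=ray(c2,p2)
    s=np.linalg.lstsq(np.c_[d,-f],e-o,rcond=None)[0]
    a,b=o+s[0]*d,e+s[1]*f
    return (a+b)/2,np.linalg.norm(a-b)
E
python3 - <<'E'
import numpy as np,cv2
from h import *
c=np.load("scene0.npz");g=cv2.cvtColor(c["image"],cv2.COLOR_RGB2GRAY)
m=(g<45).astype(np.uint8); m[:170]=0;m[230:]=0;m[:,:170]=0;m[:,370:]=0
n,l,st,ce=cv2.connectedComponentsWithStats(m)
for i in range(1,n):
    if st[i,4]>80: print(st[i],ce[i],onplane(c,ce[i],.105))
a=cv2.resize(c["image"][165:235,170:370,::-1],None,fx=4,fy=4,interpolation=cv2.INTER_CUBIC)
s=np.load("side0.npz")["image"][:,:,::-1]
s=cv2.resize(s,(400,300)); z=np.zeros((300,800,3),np.uint8);z[:,:400]=s
cv2.imwrite("pics/c1.png",np.vstack([a,z]))
E
```

```text
[328 180  17  36 414] [336.44444444 197.61352657] [0.53337121 0.15688506 0.105     ]
[197 191  12  37 336] [202.00892857 209.22619048] [ 0.56318355 -0.04018451  0.105     ]
[255 190  31  22 597] [270.07705193 200.33333333] [0.54263253 0.0582237  0.105     ]
```

View pics/c1.png

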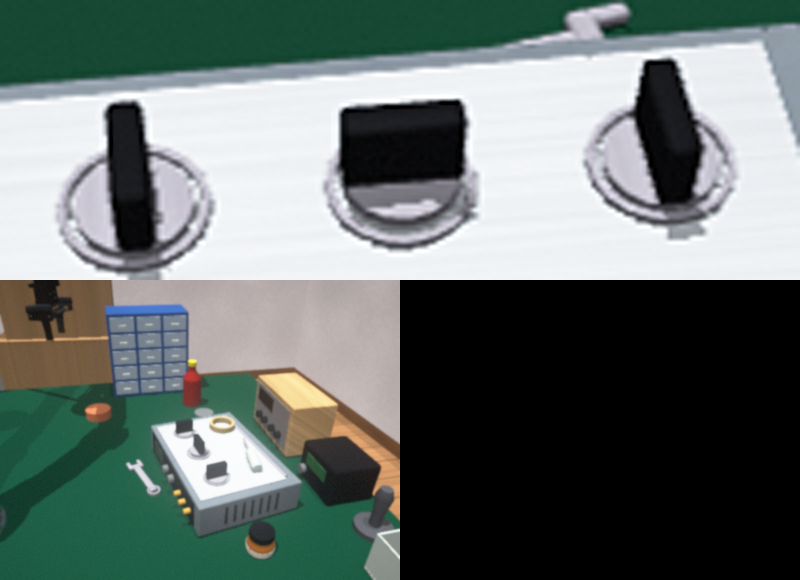

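The crop confirms it: the middle wing lies along the row and stands higher, with its disc proud of the ring. Next I compute the axis from the ring centres, the row direction, and the shifts in tool axes.

```bash
cat > goal.py <<'E'
import numpy as np
from scipy.spatial.transform import Rotation as Ro
from workcell import readout
def rel(xy,ztip,row):
    s=readout.read_state();q=np.array(s["tcp_rot"]);R=Ro.from_quat(q[[1,2,3,0]]).as_matrix()
    p=np.array(s["tool_pos"]);tip=p+R[:,1]*.1822
    d=np.array([xy[0],xy[1],ztip])-tip
    print("R",R.round(3).tolist(),"tip",tip.round(4),"q",np.round(s["q"],2),"t",round(float(s["time"]),2),"F",np.round(s["wrist_force"],1),"gap",round(float(s["finger_gap"]),4))
    print("shift tool cm",(R.T@d*100).round(2))
    x=np.arctan2(R[1,0],R[0,0]);w=np.arctan2(row[1],row[0])+np.pi/2
    for k in(0,np.pi): # turn about tool y (down): clockwise +
        a=(x-w-k+np.pi)%(2*np.pi)-np.pi; print("turn",round(a,3))
E
python3 - <<'E'
import numpy as np
from h import *; from goal import rel
c=np.load("scene0.npz")
L,M,Rr=[onplane(c,p,.087) for p in((203.75,216.75),(270.5,211.3),(335.25,205.5))]
print(L,M,Rr,np.linalg.norm(Rr-L),(L+Rr)/2); row=Rr-L
rel(((L+Rr)/2)[:2],.20,row); print(row/np.linalg.norm(row))
# middle wing top corners in crop: top outline corners at z=.126
for p in((342,110),(462,102)): print(onplane(c,(170+p[0]/4,165+p[1]/4),.126))
E
```

```text
[ 0.56343352 -0.0391208   0.087     ] [0.5492918  0.05949639 0.087     ] [0.5342562  0.15753053 0.087     ] 0.1988040839393918 [0.54884486 0.05920487 0.087     ]
R [[0.281, -0.0, -0.96], [0.96, -0.001, 0.281], [-0.001, -1.0, -0.0]] tip [0.1895 0.6474 0.2218] q [-1.31  0.47 -0.05  1.53  0.02  1.14 -0.08] t 0.15 F [ 0.3 -2.2 -0.1] gap 0.0869
shift tool cm [-46.35   2.25 -51.01]
turn -2.003
turn 1.139
[-0.14676416  0.98917151  0.        ]
[0.54578811 0.03670927 0.126     ]
[0.54023865 0.07987388 0.126     ]
```

```bash
r='8.7 -46.35 2 -51 1.139'; python3 -m creep '8.7 -2 0 -2 0.1; 8.7 -5 0 -5 0.2; 8.7 -8 0 -8.5 0.3; 8.7 -11 0 -12 0.4; 8.7 -13.5 0 -15 0.5; 8.7 -16 0 -18 0.6; 8.7 -19 0 -21 0.7; 8.7 -21.5 0 -24 0.8; 8.7 -24 0 -26.5 0.9; 8.7 -26 0 -28.5 1'; python3 -c "
from goal import rel
rel((.5489,.0593),.20,(-.1468,.989))"
```

```text
time: 0.98
tool_pos: [0.3916, 0.3147, 0.4048]
tcp_rot: [-0.7, 0.701, 0.098, -0.098]
wrist_force: [0.6, 0.6, 0.3]
finger_gap: 0.0869
R [[0.962, 0.0, -0.274], [0.274, -0.001, 0.962], [0.0, -1.0, -0.001]] tip [0.3917 0.3145 0.2226] q [-0.99  0.18  0.27  1.95 -0.06  1.02 -0.42] t 0.98 F [0.6 0.6 0.3] gap 0.0869
shift tool cm [  8.13   2.28 -28.85]
turn -3.011
turn 0.13
```

```bash
python3 -m creep '8.7 1 0 -3.5 0.05; 8.7 2 0 -7 0.1; 8.7 3 0.5 -10.5 0.13; 8.7 4 1 -14 0.13; 8.7 5 1.5 -17.5 0.13; 8.7 6 2 -21 0.13; 8.7 7 2 -24.5 0.13; 8.7 8.1 2 -27.5 0.13; 8.7 8.1 2 -28.85 0.13; 8.7 8.1 2 -28.85 0.13'; python3 -m creep '8.7 0 0 0 0; 8.7 0 0 0 0'; python3 - <<'E'
from goal import rel
from workcell import eyes
import cv2,numpy as np
rel((.5489,.0593),.20,(-.1468,.989))
for n in("wrist","scene"):
    c=eyes.read_camera(n); np.savez(n+"1.npz",**c); cv2.imwrite(f"pics/{n}1.png",c["image"][:,:,::-1])
E
```

```text
time: 1.82
tool_pos: [0.5502, 0.0601, 0.3847]
tcp_rot: [-0.704, 0.706, 0.053, -0.052]
wrist_force: [-0.7, -0.1, 0.3]
finger_gap: 0.0873
time: 1.98
tool_pos: [0.5487, 0.0658, 0.3844]
tcp_rot: [0.705, -0.705, -0.055, 0.056]
wrist_force: [-0.8, -0.2, -0.0]
finger_gap: 0.0871
R [[0.988, -0.001, -0.157], [0.157, 0.001, 0.988], [-0.001, -1.0, 0.001]] tip [0.5485 0.0659 0.2022] q [-0.56  0.3   0.45  1.87 -0.15  1.    0.12] t 1.98 F [-0.8 -0.2 -0. ] gap 0.0871
shift tool cm [-0.06  0.22 -0.66]
turn -3.131
turn 0.011
```

View pics/wrist1.png

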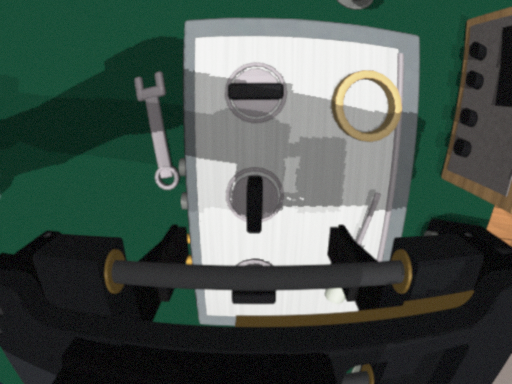

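The wrist view now has the open wing at about (255,203), pointing along the row, between locked wings at (256,91) and (254,296). I'll cast those pixels through the fisheye model to cross-check the axis.

```bash
cat >> h.py <<'E'
def fray(c,px,z):
    K=np.array([[c["fx"],0,c["cx"]],[0,c["fy"],c["cy"]],[0,0,1]])
    u=cv2.fisheye.undistortPoints(np.array([[px]],float),K,np.zeros(4))[0,0]
    R=cv2.Rodrigues(np.array(c["rvec"]))[0];o=-R.T@np.array(c["tvec"]).ravel();d=R.T@np.array([u[0],u[1],1.])
    return o+d*(z-o[2])/d[2]
E
python3 - <<'E'
import numpy as np,cv2
from h import *; from goal import rel
c=np.load("wrist1.npz");g=cv2.cvtColor(c["image"],cv2.COLOR_RGB2GRAY)
for n,z,(x0,y0,x1,y1) in(("open",.126,(235,165,275,240)),("shut",.12,(222,75,290,110))):
    m=(g[y0:y1,x0:x1]<25).astype(np.uint8)
    k=max(cv2.findContours(m,0,2)[0],key=cv2.contourArea)+np.array([x0,y0])
    r=cv2.minAreaRect(k);b=cv2.boxPoints(r);print(n,r)
    print(np.array([fray(c,p,z) for p in b]).round(4).tolist(), fray(c,r[0],z-.01).round(4))
print("ring centres",fray(c,(255,193.5),.087),fray(c,(256,92),.087))
rel((.5489,.0593),.118-.019,(-.1468,.989))
E
```

```text
open ((254.10687255859375, 203.90023803710938), (13.578136444091797, 54.17470169067383), 1.9749339818954468)
[[0.5422, 0.0388, 0.126], [0.5367, 0.0872, 0.126], [0.5478, 0.0885, 0.126], [0.554, 0.0403, 0.126]] [0.5455 0.061  0.116 ]
shut ((265.0, 97.0), (2.0, 8.0), 90.0)
[[0.5367, 0.1537, 0.12], [0.5431, 0.1548, 0.12], [0.5433, 0.1531, 0.12], [0.537, 0.1521, 0.12]] [0.5402 0.1537 0.11  ]
ring centres [0.54595358 0.06176258 0.087     ] [0.53182712 0.1576862  0.087     ]
R [[0.987, -0.001, -0.158], [0.158, 0.001, 0.987], [-0.001, -1.0, 0.001]] tip [0.5485 0.0663 0.2024] q [-0.56  0.3   0.45  1.87 -0.15  1.    0.12] t 2.08 F [-0.2  1.2  0.2] gap 0.0866
shift tool cm [-0.07 10.34 -0.71]
turn -3.13
turn 0.012
```

```bash
python3 -m creep '8.7 -0.25 0 -0.6 0.01; 8.7 -0.25 2 -0.6 0.01; 8.7 -0.25 4 -0.6 0.01; 8.7 -0.25 6 -0.6 0.01; 8.7 -0.25 8 -0.6 0.01; 8.7 -0.25 9.5 -0.6 0.01; 8.7 -0.25 10.2 -0.6 0.01; 8.7 -0.25 10.2 -0.6 0.01; 5 -0.25 10.2 -0.6 0.01; 4 -0.25 10.2 -0.6 0.01' 30;  python3 - <<'E'
from goal import rel
from workcell import eyes
import cv2,numpy as np
rel((.547,.060),.10,(-.1468,.989))
c={n:eyes.read_camera(n)["image"][:,:,::-1] for n in("wrist","scene","side")}
s=cv2.resize(c["scene"][130:260,180:360],(400,289));d=cv2.resize(c["side"][150:290,170:350],(400,289))
w=cv2.resize(c["wrist"][120:330,110:410],(400,280))
out=np.zeros((570,800,3),np.uint8);out[:289,:400]=s;out[:289,400:]=d;out[289:569,:400]=w
cv2.imwrite("pics/m2.png",out)
E
```

```text
time: 2.92
tool_pos: [0.5481, 0.0581, 0.2838]
tcp_rot: [0.705, -0.705, -0.052, 0.051]
wrist_force: [0.5, 0.9, 0.1]
finger_gap: 0.08
R [[0.989, 0.002, -0.146], [0.146, 0.0, 0.989], [0.002, -1.0, 0.0]] tip [0.5484 0.0581 0.1016] q [-0.5   0.43  0.41  1.97 -0.24  0.79  0.19] t 2.92 F [0.5 0.9 0.1] gap 0.08
shift tool cm [-0.12  0.16  0.2 ]
turn 3.14
turn -0.001
```

View pics/m2.png

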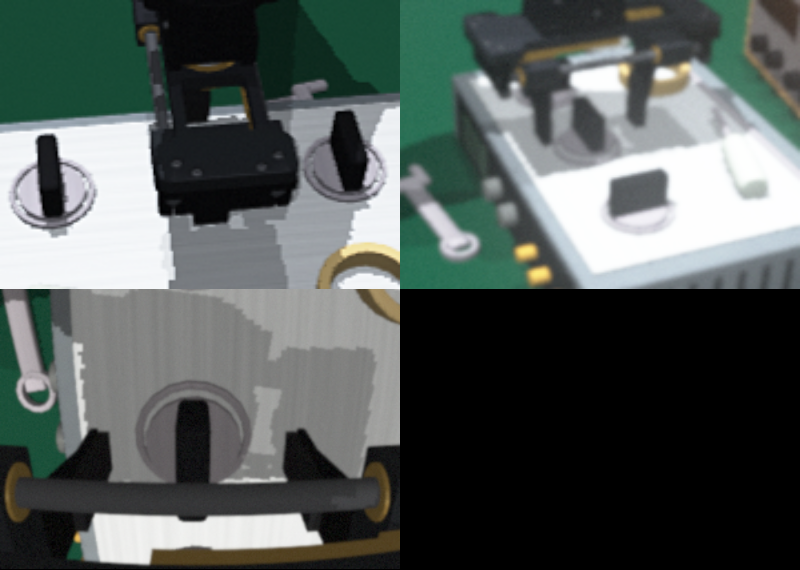

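The fingers straddle the open wing, with the wing close to centred between the pads and both fingertips clear of the disc. I'll close now.

```bash
python3 -m creep '4 -0.1 0.1 0.2 0; 3 -0.1 0.1 0.2 0; 2 -0.1 0.1 0.2 0; 1.5 -0.1 0.1 0.2 0; 1 -0.1 0.1 0.2 0; 1 -0.1 0.1 0.2 0; 1 -0.1 0.1 0.2 0; 1 -0.1 0.1 0.2 0; 1 -0.1 0.1 0.2 0; 1 -0.1 0.1 0.2 0' 30; python3 -m creep '1 0 0 0 0;1 0 0 0 0;1 0 0 0 0;1 0 0 0 0;1 0 0 0 0;1 0 0 0 0'; python3 -c "
from goal import rel
rel((.547,.060),.1,(-.1468,.989))"
```

```text
time: 3.9
tool_pos: [0.5463, 0.0598, 0.2817]
tcp_rot: [0.705, -0.705, -0.051, 0.052]
wrist_force: [-0.7, -0.0, 1.0]
finger_gap: 0.0137
time: 4.4
tool_pos: [0.5463, 0.0598, 0.2817]
tcp_rot: [0.705, -0.705, -0.051, 0.052]
wrist_force: [-1.3, -0.5, 1.1]
finger_gap: 0.0139
R [[0.989, -0.0, -0.145], [0.145, 0.0, 0.989], [-0.0, -1.0, 0.0]] tip [0.5463 0.0598 0.0995] q [-0.51  0.43  0.41  1.97 -0.24  0.79  0.19] t 4.4 F [-1.3 -0.5  1.1] gap 0.0139
shift tool cm [ 0.08 -0.05  0.01]
turn 3.14
turn -0.001
```

Gripped: the gap is 14 mm, which matches the wing, and side load is small. Pushing down 10 mm.

```bash
python3 -m creep '1 0 0.3 0 0;1 0 0.6 0 0;1 0 0.8 0 0;1 0 1 0 0;1 0 1 0 0;1 0 1 0 0;1 0 1 0 0' 45; python3 -c "
from goal import rel
rel((.547,.060),.09,(-.1468,.989))"
```

```text
time: 4.98
tool_pos: [0.5464, 0.0597, 0.2727]
tcp_rot: [0.705, -0.705, -0.051, 0.052]
wrist_force: [-4.1, -1.1, 9.3]
finger_gap: 0.0139
R [[0.989, -0.0, -0.145], [0.145, 0.001, 0.989], [-0.0, -1.0, 0.001]] tip [0.5463 0.0598 0.0905] q [-0.5   0.44  0.4   1.98 -0.25  0.77  0.19] t 4.98 F [-4.1 -1.1  9.3] gap 0.0139
shift tool cm [0.07 0.05 0.01]
turn 3.14
turn -0.001
```

```bash
python3 -m creep '1 0 0.1 0 0;1 0 0.1 0 0; 1 0 0.1 0 0;1 0 0.1 0 0.06; 1 0 0.1 0 0.12;1 0 0.1 0 0.18; 1 0 0.1 0 0.18' 50; python3 -c "
from goal import rel
from workcell import readout
rel((.547,.060),.09,(-.1468,.989)); print(readout.read_state()['moment'])"
```

```text
time: 5.57
tool_pos: [0.5466, 0.0597, 0.2718]
tcp_rot: [0.707, -0.707, 0.013, -0.013]
wrist_force: [-3.4, -0.3, 9.5]
finger_gap: 0.0135
R [[0.999, 0.0, 0.036], [-0.036, 0.001, 0.999], [0.0, -1.0, 0.001]] tip [0.5467 0.0598 0.0896] q [-0.53  0.45  0.45  1.98 -0.28  0.77  0.04] t 5.57 F [-3.4 -0.3  9.5] gap 0.0135
shift tool cm [ 0.03 -0.04  0.02]
turn 2.958
turn -0.183
[-0.24708185  0.84948978 -0.01248261]
```

It turns freely (low torque about z). Continuing clockwise.

```bash
python3 -m creep '1 0 0 0 0.1;1 0 0 0 0.2; 1 0 0 0 0.3;1 0 0 0 0.4; 1 0 0 0 0.5;1 0 0 0 0.6; 1 0 0 0 0.7; 1 0 0 0 0.8; 1 0 0 0 0.8; 1 0 0 0 0.8'; python3 -c "
from goal import rel
from workcell import readout
rel((.547,.060),.09,(-.1468,.989)); print(readout.read_state()['moment'])"
```

```text
time: 6.4
tool_pos: [0.5475, 0.0592, 0.2722]
tcp_rot: [0.647, -0.646, 0.285, -0.288]
wrist_force: [-1.5, -1.6, 9.5]
finger_gap: 0.0134
R [[0.672, 0.004, 0.741], [-0.741, -0.0, 0.672], [0.003, -1.0, 0.002]] tip [0.5481 0.0591 0.09  ] q [-0.69  0.49  0.66  1.99 -0.42  0.79 -0.62] t 6.4 F [-1.5 -1.6  9.5] gap 0.0134
shift tool cm [-0.14  0.   -0.03]
turn 2.16
turn -0.982
[-0.44391845  0.41404905 -0.02988339]
```

Good: low torque (0.03 N m), still pressed down. About 0.59 rad remains.

```bash
python3 -m creep '1 0 0 0 0.1;1 0 0 0 0.2; 1 0 0 0 0.3;1 0 0 0 0.4; 1 0 0 0 0.48;1 0 0 0 0.54; 1 0 0 0 0.57; 1 0 0 0 0.59; 1 0 0 0 0.59; 1 0 0 0 0.59'; python3 -c "
from goal import rel
from workcell import readout
rel((.547,.060),.09,(-.1468,.989)); print(readout.read_state()['moment'])"
```

```text
time: 7.23
tool_pos: [0.5477, 0.0584, 0.2724]
tcp_rot: [0.536, -0.535, 0.46, -0.464]
wrist_force: [-0.6, -2.8, 9.1]
finger_gap: 0.0133
R [[0.146, 0.005, 0.989], [-0.989, -0.002, 0.146], [0.002, -1.0, 0.004]] tip [0.5486 0.058  0.0902] q [-0.79  0.54  0.82  1.99 -0.53  0.83 -1.1 ] t 7.23 F [-0.6 -2.8  9.1] gap 0.0133
shift tool cm [-0.22  0.02 -0.13]
turn 1.57
turn -1.572
[-0.83078796  0.34421797  0.0018866 ]
```

```bash
python3 -m creep '1 0 0 0 0.03;1 0 0 0 0.06; 1 0 0 0 0.06; 1 0 0 0 0.06'; python3 -c "
from goal import rel
from workcell import readout
rel((.547,.060),.09,(-.1468,.989)); print(readout.read_state()['moment'])"
```

```text
time: 7.57
tool_pos: [0.5478, 0.0585, 0.2724]
tcp_rot: [0.522, -0.522, 0.475, -0.479]
wrist_force: [-0.1, -3.7, 10.0]
finger_gap: 0.0133
R [[0.09, 0.005, 0.996], [-0.996, -0.003, 0.09], [0.003, -1.0, 0.004]] tip [0.5486 0.058  0.0902] q [-0.8   0.55  0.84  1.99 -0.54  0.83 -1.14] t 7.57 F [-0.1 -3.7 10. ] gap 0.0133
shift tool cm [-0.22  0.02 -0.14]
turn 1.514
turn -1.628
[-0.90301922  0.28833122  0.872301  ]
```

The turn stop is reached: torque jumped to 0.87 N m. Next I ease up to the catch, then open and retreat.

```bash
python3 -m creep '1 0 -0.15 0 -0.03;1 0 -0.3 0 -0.03; 1 0 -0.3 0 -0.03; 3 0 -0.3 0 -0.03; 4 0 -0.3 0 -0.03; 4 0 -0.3 0 -0.03; 4 0 -0.3 0 -0.03; 4 0 -0.3 0 -0.03'; python3 -m creep '4 0 -0.5 0 0; 4 0 -1.5 0 0; 4 0 -3 0 0; 4 0 -5 0 0; 4 0 -8 0 0; 4 0 -11 0 0; 4 0 -14 0 0; 4 0 -14 0 0'; python3 -m creep '4 0 0 -3 0; 4 0 0 -6 0; 4 0 0 -9 0;4 0 0 -12 0; 4 0 0 -12 0; 4 0 0 -12 0';  python3 - <<'E'
from goal import rel
from workcell import eyes
import cv2,numpy as np
rel((.547,.060),.09,(-.1468,.989))
C={n:eyes.read_camera(n) for n in("wrist","scene","side")}
for n in C: np.savez(n+"3.npz",**C[n])
c={n:C[n]["image"][:,:,::-1] for n in C}
s=cv2.resize(c["scene"][130:260,180:360],(400,289));d=cv2.resize(c["side"][150:290,170:350],(400,289))
w=cv2.resize(c["wrist"],(400,280))
out=np.zeros((570,800,3),np.uint8);out[:289,:400]=s;out[:289,400:]=d;out[289:569,:400]=w
cv2.imwrite("pics/m3.png",out)
E
```

```text
time: 8.23
tool_pos: [0.5462, 0.0601, 0.2734]
tcp_rot: [-0.528, 0.529, -0.47, 0.47]
wrist_force: [0.1, -0.3, -0.2]
finger_gap: 0.0363
time: 8.9
tool_pos: [0.5481, 0.0586, 0.42]
tcp_rot: [0.531, -0.525, 0.468, -0.472]
wrist_force: [0.7, -0.4, -0.2]
finger_gap: 0.0399
time: 9.4
tool_pos: [0.4261, 0.0453, 0.4141]
tcp_rot: [0.53, -0.527, 0.471, -0.468]
wrist_force: [0.9, 0.7, 0.1]
finger_gap: 0.04
R [[0.118, 0.0, 0.993], [-0.993, 0.006, 0.118], [-0.006, -1.0, 0.001]] tip [0.4261 0.0464 0.2319] q [-1.26  0.03  1.11  2.11 -0.04  1.02 -1.58] t 9.4 F [0.9 0.7 0.1] gap 0.04
shift tool cm [ 0.17 14.2  12.15]
turn 1.542
turn -1.6
```

View pics/m3.png

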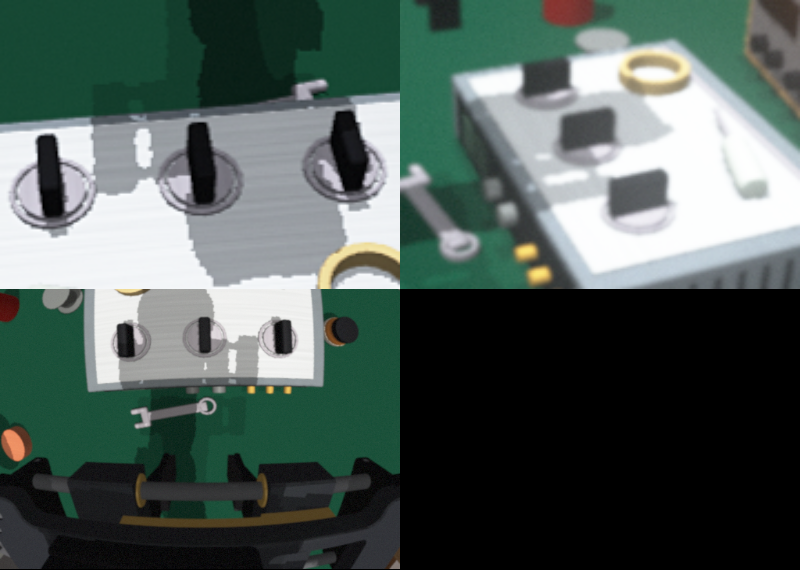

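All three wings now stand square to the row and parallel, at what looks like equal height. One numeric check before handing in: the middle wing's blob against the mean of its neighbours in both fixed views.

```bash
python3 - <<'E'
import numpy as np,cv2
from h import *
for n,(y0,y1,x0,x1),th in(("scene",(170,230,170,370),45),("side",(165,265,200,330),75)):
    c=np.load(n+"3.npz");g=cv2.cvtColor(c["image"],cv2.COLOR_RGB2GRAY)
    m=np.zeros_like(g);m[y0:y1,x0:x1]=g[y0:y1,x0:x1]<th
    k,l,st,ce=cv2.connectedComponentsWithStats(m)
    print(n)
    for i in range(1,k):
        if 150<st[i,4]<1500:
            ct=cv2.findContours((l==i).astype(np.uint8),0,2)[0][0]; print(st[i],ce[i].round(1),np.round(cv2.minAreaRect(ct)[2],1), onplane(c,ce[i],.102).round(4))
E
```

```text
scene
[268 170  43   9 270] [286.6 172.9] 90.0 [0.4846 0.083  0.102 ]
[328 180  18  36 428] [336.5 197.4] 73.3 [0.5306 0.1576 0.102 ]
[264 185  13  37 369] [270.1 203.2] 81.9 [0.5456 0.0585 0.102 ]
[197 191  12  37 336] [202.  209.2] 84.3 [ 0.5609 -0.0407  0.102 ]
side
[226 179  19  17 268] [234.8 186.6] 90.0 [0.5296 0.1595 0.102 ]
[200 203  34  62 794] [210.9 241.3] 61.4 [ 0.454  -0.0125  0.102 ]
```

```bash
python3 -c "
from workcell import job_done
print(job_done())"
```

```text
the job is handed in; nothing more can be done
None
```

The open (middle) fastener is pushed down, turned a quarter turn clockwise and caught. I handed the job in at about 9.6 s on the robot clock, with the arm clear of everything.

- **Push:** I gripped the wing (gap about 14 mm) and pressed about 10 mm, where the spring pushed back with about 9–10 N.
- **Turn:** I turned it clockwise while holding it down. Torque stayed at 0.03 N m or less at each reading. Just past a quarter turn it jumped to 0.87 N m, which I took as the lock stop.
- **Release:** I eased up 3 mm, opened the fingers and backed away.

**Last checks:**
- In the scene camera, the middle wing's position matches the mean of its two locked neighbours to within about 0.3 mm. Its top and height match to within a pixel, so it is down and square like them.
- The locked fasteners stayed within a fraction of a pixel of where they started.
- The same measurement in the side camera failed: it did not separate the wings. I could only judge that view by eye, and all three looked alike there.
- Early on, the scene and wrist cameras disagreed by about 3 mm on the fastener's axis. I used a point between the two.

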